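# Build up the sprocket set on a hub at the second-hand tool stall

### The arm

A 6-joint arm with a two-finger parallel gripper is mounted at the origin on the work surface. World frame = base frame: x ahead of the robot, y to its left, z up, the work surface at z = 0. Lengths are in m, angles in degrees, forces in N, time in s.
With the tool pointing down it reaches from about 0.3 to 0.75 m from the base axis. Payload 8.5 kg.
Tool frame: the origin (TCP) lies midway between the tips of the shut fingers; the grasp point (between the pads) lies env.tcp_to_grasp behind it (env.tcp_to_grasp is the distance from the TCP to the grasp point, in m); z points along the fingers, y is the line along which they close (so a half turn about z gives the same grasp; the last joint's range is limited). The gripper opens to 85 mm and grips with 20 to 120 N. Pads are 22 mm wide; open, the fingers measure 114 mm over their backs; the gripper's body (76 mm by 85 mm) begins 54 mm behind the grasp point. The pads swing forward as they close: fully open they stand 13 mm farther back than shut.
Start: joints at [54.872, 21.807, 74.336, -0, 83.858, -12.336], TCP at [0.213, 0.507, 0.207] pointing down, gripper open.
Joint ranges: [-178.18, 178.18], [-50.72, 133.34], [12.68, 142.11], [-81.47, 261.47], [9.98, 163.14], [-165.26, 165.26]. Speed limits (degrees/s): [136.94, 136.94, 180, 180, 180, 180].

### API

Orientations are given as a 3x3 rotation matrix whose columns are the frame's x, y, z axes.
In Python, from rig import observe, optics, job, env gives the robot as it stands. The module is installed in compiled form; this text tells all that it offers.
- The arm moves only by the shell command python3 -m jog 'ROWS' [FORCE]. ROWS is JSON, a list of rows, each a list of 7 numbers: the turn, a rotation vector about the tool's x, y, z in rad, then the shift along the tool's x, y, z in m, then the opening in per cent of the stroke, from 0 (shut) to 100 (fully open). A call has 1 to 10 rows; each row shifts and turns the commanded pose from where the row before left it, along the tool's axes as they then stand; what a row does not reach is not made up. A row lasts 1/8 s, in which the tool goes at most 62.5 mm and 10.7 degrees, less where a joint would pass 70% of its speed; a pose out of reach is approached as far as the arm can. A call is refused whole if a number of a shift passes 0.0625 or a number of a turn 0.188, either way. A call with a gripper value outside its range is refused whole. The fingers move at their own pace and stop on an object; FORCE is the grip in N (left out, the last holds). Time passes only in rows, so rows that do not move let the fingers close. It gives the time, the measured TCP pose, the force, the opening and the grip force at its end, in the units of the state.
- observe(): the state, without advancing time (a new reading comes with each control period).
- optics.get_image(name): name is "scene" or "top" or "wrist"; returns a dict with "pixels" (420x560x3 uint8, red, green, blue), "mtx" (3x3 intrinsics, pixels), "rvec" (rotation vector, rad) and "tvec" (3), from world to camera coordinates, as OpenCV has them. Camera axes: x right, y down, z forward; pixel columns grow to the right and rows downward; lengths in m; the calibration is good to about 2 mm. A picture is of the moment at which its call begins. There is no depth.
- job.close_job(): hands the job in; it is judged then, once.
The state is a dict: "time_s": time; "q": joint angles; "qvel": joint speeds; "joint_efforts": joint torques, N m; "position": TCP position; "tool_rot": TCP orientation; "ft_force": force on the tool from outside, world axes, zero at the start; "wrist_torque": the same for the moment, N m; "grip_width": finger opening in m; "gripper_force": force on a finger pad.
Only numpy, scipy, OpenCV 4.12 (cv2) and the standard library are available. Lean on these libraries where they do the work, as an engineer would, in place of code of your own. Each camera call takes 0.05 s, during which the arm holds its last target. There are 200 camera calls.

### The job

Assemble the bicycle sprocket set on the upright hub on the wooden block, one part at a time, each threaded over the hub's body and fully down on the one below: the large sprocket first, then the plain black spacer ring, then the small sprocket, and last the brass end cap, hollow side down. Leave the gauge, the torch and the wrench where they lie.

Things in the scene. Friction and masses are not known exactly. Their poses are not given: they have to be found in the camera images.
- hub: Fixed target: steel bicycle freehub, upright on a wooden block (84 x 84 mm, 22 mm high). Origin: centre of the block's underside, on the table; z up along the hub axis. Flange 64 mm across, z 22-27 mm; shoulder 40 mm across, z 27-32 mm (first part rests at z = 32). Above, the body (round for fitting, any yaw) is 24 mm across, z 32-69 mm, tapering to 14 mm at its top, z = 74 mm.
- big_sprocket: Large sprocket, dark steel, 15 teeth, loose, flat. 67 mm across the tooth tips, 10 mm thick in all: a 37 mm boss over the full thickness carries the toothed disc 3 to 8 mm above the underside. Through bore 29 mm. Origin: centre of the underside; z up. Grip it across the teeth. About 90 g. Its place: on the hub shoulder, underside at hub z = 32 mm.
- spacer: The spacer, a plain black plastic ring, loose, lying flat: 37 mm outside, bore 29 mm, 16 mm high. Origin: centre of the underside; z up along the bore. About 30 g. Its place is on the large sprocket, underside at hub z = 42 mm.
- small_sprocket: The small sprocket, dark steel, 11 teeth, loose, lying flat. 51 mm across the tooth tips, otherwise as the large one: 10 mm thick in all, 37 mm boss, toothed disc from 3 to 8 mm above the underside, bore 29 mm. Origin: centre of the underside; z up. About 60 g. Its place is on the spacer, underside at hub z = 58 mm.
- end_cap: The end cap, a round brass cap, loose, standing hollow side down: 37 mm across, 18 mm high, closed on top (two small dark spanner holes), hollow below with a 29 mm bore 12 mm deep. Origin: centre of its open underside; z up. About 50 g. Its place is over the hub's end on the small sprocket, underside at hub z = 68 mm.
- gauge: Bystander: a blue pressure gauge lying face up, 60 mm across, 24 mm high, brass stem 17 mm long to its -x. Origin: centre of the underside. Leave it alone.
- torch: Bystander: a red torch with a black head, lying along its x, 155 mm long, 40 mm high, head at +x. Origin: on the table below a point 65 mm behind its front. Leave it alone.
- wrench: Bystander: a steel combination wrench about 180 mm long, lying flat along its x, ring end to -x. Origin: on the table under its middle. Leave it alone.
Things that resemble listed ones, but are neither listed nor needed, are in the scene too. What is shaped like the big_sprocket but purple, red or turquoise is not meant.

How it is judged (in metres and radians):
On the way, in this order (a step that is already met when the one before it is completed fails the run):
1. The large sprocket sits fully down on the hub's shoulder, let go (horizontal distance between big_sprocket and hub below 0.005 m and z of big_sprocket in the frame of hub between 0.029 and 0.035 m and angle between big_sprocket's own z axis and vertical below 0.1 rad and contact force between big_sprocket and the fingers below 0.1 N), for 0.2 s.
2. The black spacer sits on the large sprocket, let go (horizontal distance between spacer and hub below 0.005 m and z of spacer in the frame of hub between 0.039 and 0.045 m and angle between spacer's own z axis and vertical below 0.1 rad and contact force between spacer and the fingers below 0.1 N), for 0.2 s.
3. The small sprocket sits on the spacer, let go (horizontal distance between small_sprocket and hub below 0.005 m and z of small_sprocket in the frame of hub between 0.055 and 0.061 m and angle between small_sprocket's own z axis and vertical below 0.1 rad and contact force between small_sprocket and the fingers below 0.1 N), for 0.2 s.
4. The end cap sits over the top on the small sprocket, let go (horizontal distance between end_cap and hub below 0.005 m and z of end_cap in the frame of hub between 0.065 and 0.071 m and angle between end_cap's own z axis and vertical below 0.1 rad and contact force between end_cap and the fingers below 0.1 N), for 0.2 s.
At the end, for the whole second after the job is handed in: On the hub, from the shoulder up: large sprocket, spacer, small sprocket, end cap; each within 5 mm of the hub's axis, its underside within 3 mm of its proper height (32, 42, 58, 68 mm above the table), upright within 0.1 rad, released and at rest (below 0.02 m/s) (all of step 1 and all of step 2 and all of step 3 and all of step 4 and linear speed of each of big_sprocket, spacer, small_sprocket, end_cap below 0.02 m/s); the robot touches nothing.
It fails at once if the gauge is moved more than 30 mm (distance of gauge from where it was at the start of the episode above 0.03 m).
It fails at once if the torch is moved more than 30 mm (distance of torch from where it was at the start of the episode above 0.03 m).
It fails at once if the wrench is moved more than 30 mm (distance of wrench from where it was at the start of the episode above 0.03 m).
It also fails if it takes over 102 s, if anything falls off the work surface, if the arm or the gripper's body presses on something with over 40 N, if the wrist force passes 120 N, or if a joint passes its speed limit or range.

## Working session

There is one attempt and no reset: what is moved stays moved. The work goes in short steps, Python scripts to look and compute and a shell command to move; the robot and the scene stay as the last step left them, time stands still between calls to the robot, and variables do not carry over. Pictures are saved under pics/ and viewed, at most 14 in all, crops included, and the job is handed in when it is done.

```bash
mkdir -p pics; cat > h.py <<'E'
import numpy as np, cv2
from rig import observe, optics, job, env
def grab(n):
    d=optics.get_image(n); np.savez(f'pics/{n}.npz',**d); cv2.imwrite(f'pics/{n}_{int(observe()["time_s"]*100)}.png',d["pixels"][:,:,::-1]); return d
def load(n): return dict(np.load(f'pics/{n}.npz'))
def ray(d,u,v,z):
    R=cv2.Rodrigues(d["rvec"])[0]; t=d["tvec"].reshape(3)
    c=-R.T@t; r=R.T@np.linalg.inv(d["mtx"])@np.array([u,v,1.]); return c+r*(z-c[2])/r[2]
def proj(d,p):
    return cv2.projectPoints(np.array([p],float),d["rvec"],d["tvec"],d["mtx"],None)[0].ravel()
E
python3 - <<'E'
from h import *
s=observe(); print(s["position"],s["tool_rot"],s["time_s"],env.tcp_to_grasp,s["grip_width"])
for n in("top","scene","wrist"):
    d=grab(n); R=cv2.Rodrigues(d["rvec"])[0]; print(n,-R.T@d["tvec"].reshape(3),d["mtx"][0,0])
a=[cv2.imread(f) for f in __import__('glob').glob('pics/*.png')]
E
ls pics
```

```text
[0.21285914 0.50676395 0.20630237] [[-9.21936724e-01  3.87339564e-01 -8.59727894e-04]
 [ 3.87340399e-01  9.21935911e-01 -1.26139010e-03]
 [ 3.04027727e-04 -1.49592920e-03 -9.99998835e-01]] 0.0 0.0187 0.08537529221380337
top [0.40229752 0.00880853 1.33793195] 518.3956508180479
scene [0.9609476  0.37363118 0.87130619] 435.74834075339373
wrist [0.14003912 0.53694925 0.37328478] 298.8234227079416
scene.npz
scene_10.png
top.npz
top_5.png
wrist.npz
wrist_15.png
```

View pics/top_5.png

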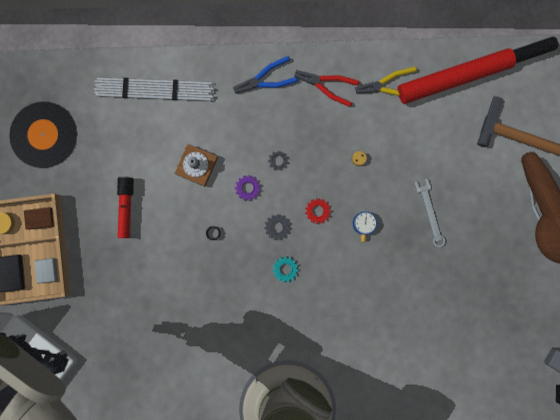

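View pics/scene_10.png

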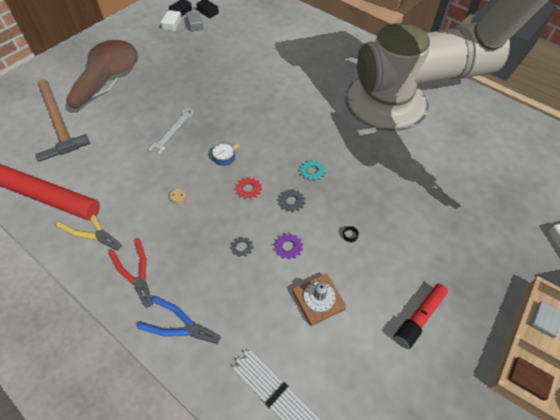

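The top view shows these things: hub at (196,163), dark sprockets at (279,160) and (279,228), black ring at (214,233), brass cap at (360,158). It also shows purple (248,188), red (318,211) and turquoise (286,269) sprockets, gauge (365,223), torch (124,208) and wrench (431,212). The scene view agrees: hub (319,295), big (291,200), small (241,246), spacer (349,234), cap (178,196).

Candidates for the big sprocket are dark grey (279,228), purple, red and turquoise. The grey one fits the description (dark steel, and larger than the grey one at (279,160)). I'll confirm it in a crop.

```bash
python3 - <<'E'
from h import *
d=load("top"); e=load("scene")
im=d["pixels"]
c=im[130:290,165:385]; cv2.imwrite('pics/crop1.png',cv2.resize(c,None,fx=3.6,fy=3.6,interpolation=cv2.INTER_CUBIC)[:,:,::-1])
pts={'big':((279,228),(291,200),.008,20),'small':((279,160),(241,246),.008,16),'spacer':((214,233),(350,234),.016,13),'cap':((360,158),(178,196),.018,13)}
for n,(a,b,z,r) in pts.items():
  o=[]
  for dd,(u,v) in((d,a),(e,b)):
    p=dd["pixels"][v-r:v+r,u-r:u+r].astype(int); bg=np.median(np.r_[p[0],p[-1],p[:,0],p[:,-1]],0)
    df=np.abs(p-bg).sum(2)
    m=(df>(75 if n!='cap' else 90)).astype(np.uint8)
    if n=='cap': m=((p[:,:,0]-p[:,:,2])>40).astype(np.uint8)
    cs=cv2.findContours(m,cv2.RETR_EXTERNAL,cv2.CHAIN_APPROX_NONE)[0]; k=max(cs,key=cv2.contourArea)
    (cx,cy),rad=cv2.minEnclosingCircle(k); M=cv2.moments(k)
    q=(M['m10']/M['m00']+u-r,M['m01']/M['m00']+v-r); o.append((np.round(q,1),round(rad,1),np.round(ray(dd,*q,z),4)))
  print(n,o)
print('hub',ray(d,196,163,.05),ray(e,319,295,.035), 'gauge',ray(d,365,223,.024))
E
```

```text
big [(array([277.9, 227. ]), 13.8, array([0.4603, 0.0102, 0.008 ])), (array([290.7, 200.3]), 14.2, array([0.463 , 0.0131, 0.008 ]))]
small [(array([278.5, 160.2]), 10.8, array([0.6333, 0.004 , 0.008 ])), (array([240.9, 246.3]), 12.0, array([0.6351, 0.0067, 0.008 ]))]
spacer [(array([214.9, 233.1]), 9.7, array([0.4488, 0.1713, 0.016 ])), (array([348.6, 233.3]), 10.7, array([0.4548, 0.1764, 0.016 ]))]
cap [(array([358.8, 157.8]), 7.4, array([ 0.6318, -0.2022,  0.018 ])), (array([177.8, 196.4]), 8.3, array([ 0.6346, -0.198 ,  0.018 ]))]
hub [0.62462329 0.21122168 0.05      ] [0.62722697 0.2177555  0.035     ] gauge [ 0.46371783 -0.2107347   0.024     ]
```

View pics/crop1.png

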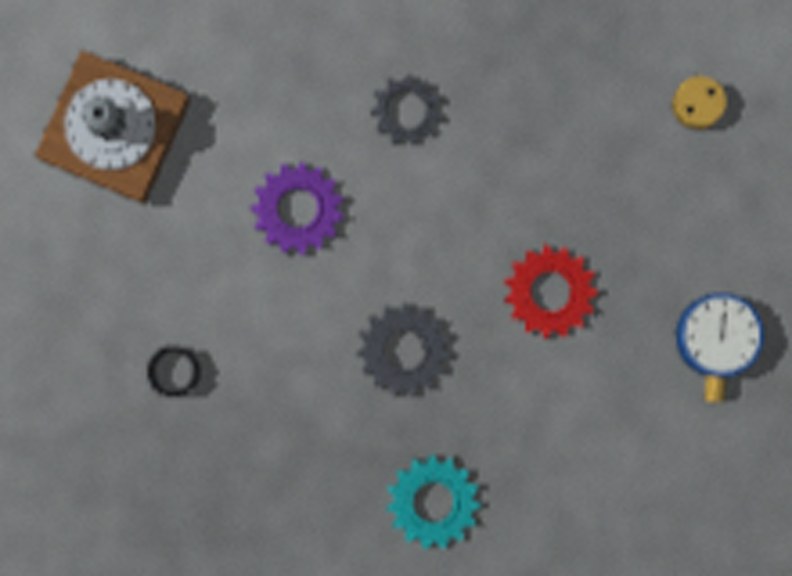

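The enlarged crop confirms it. The larger dark-steel one at (408,350) is the big sprocket and the smaller at (410,110) is the small one. The ring at (175,370) is the spacer and the brass disc with two holes at (700,102) is the cap. Next I square the tool to the world axes and go above the hub.

```bash
python3 -m jog '[[0,0,-0.1327,0,0,-0.015,100],[0,0,-0.1327,0,0,-0.015,100],[0,0,-0.1327,0,0,-0.015,100]]' 40; python3 -m jog '[[0,0,0,-0.0412,-0.0294,0,100],[0,0,0,-0.0412,-0.0294,0,100],[0,0,0,-0.0412,-0.0294,0,100],[0,0,0,-0.0412,-0.0294,0,100],[0,0,0,-0.0412,-0.0294,0,100],[0,0,0,-0.0412,-0.0294,0,100],[0,0,0,-0.0412,-0.0294,0,100],[0,0,0,-0.0412,-0.0294,0,100],[0,0,0,-0.0412,-0.0294,0,100],[0,0,0,-0.0412,-0.0294,0,100]]'; python3 - <<'E'
from h import *
d=grab("wrist"); s=observe();print(s["time_s"],s["position"],s["tool_rot"].round(4)); print(proj(d,(.625,.213,.074)),proj(d,(.625,.213,.027)))
cv2.imwrite('pics/w1.png',d["pixels"][:,:,::-1])
E
```

```text
time_s: 0.52
position: [0.213, 0.5069, 0.2521]
tool_rot: [[-1.0, -0.005, -0.0], [-0.005, 1.0, -0.001], [0.0, -0.001, -1.0]]
ft_force: [-0.4, -0.0, 0.3]
grip_width: 0.0854
gripper_force: 0.0
time_s: 1.78
position: [0.6263, 0.212, 0.2516]
tool_rot: [[-1.0, -0.0, -0.001], [-0.0, 1.0, -0.0], [0.001, -0.0, -1.0]]
ft_force: [-0.1, 0.4, -0.1]
grip_width: 0.0855
gripper_force: 0.0
1.825 [0.63021094 0.20762962 0.25008314] [[-1.0e+00  4.5e-03 -4.0e-04]
 [ 4.5e-03  1.0e+00 -1.8e-03]
 [ 4.0e-04 -1.8e-03 -1.0e+00]]
[281.08252856 179.86244378] [280.94042595 172.03702195]
```

View pics/w1.png

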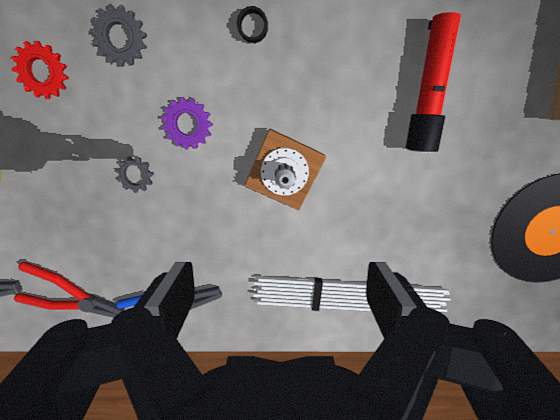

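The wrist view shows the hub with its flange at (285,172) and top hole at (285,181). Small sprocket is at (134,175), big at (118,35), spacer at (249,24). I let it settle and measure.

```bash
python3 -m jog '[[0,0,0,0,0,0,100],[0,0,0,0,0,0,100],[0,0,0,0,0,0,100]]'; cat >> h.py <<'E'
def blob(d,u,v,r,z,f,fill=True,kind='moment'):
    "centre of the largest masked blob in a window round (u,v), cast to plane z"
    u,v=int(round(u)),int(round(v)); y0,x0=max(v-r,0),max(u-r,0)
    p=d["pixels"][y0:v+r,x0:u+r].astype(int)
    m=f(p).astype(np.uint8)
    k=max(cv2.findContours(m,cv2.RETR_EXTERNAL,cv2.CHAIN_APPROX_NONE)[0],key=cv2.contourArea)
    (cx,cy),rad=cv2.minEnclosingCircle(k); M=cv2.moments(k)
    if kind=='moment': cx,cy=M['m10']/M['m00'],M['m01']/M['m00']
    q=(cx+x0,cy+y0); return np.round(q,1),round(rad,1),ray(d,*q,z).round(4)
dark=lambda p:p.sum(2)<250
E
python3 - <<'E'
from h import *
for i in range(2):
  d=grab("wrist"); s=observe();print(s["time_s"],s["position"].round(4),s["tool_rot"].round(4).tolist())
  R=cv2.Rodrigues(d["rvec"])[0];print('cam',-R.T@d["tvec"].ravel())
p=d["pixels"]
for n,u,v,r in(('hub',285,172,30),('small',134,175,25),('big',118,35,34),('sp',249,24,22)):
  print(n,blob(d,u,v,r,{'hub':.027,'small':.008,'big':.008,'sp':.016}[n],(lambda p:p.min(2)>185) if n=='hub' else (lambda p:p.sum(2)<270)))
print(p[172,262:310].sum(1)//3); print(p[172,100:170].sum(1)//3);print(ray(d,285,181,.074))
c=p[130:220,240:330];cv2.imwrite('pics/c2.png',cv2.resize(c,None,fx=6,fy=6,interpolation=cv2.INTER_CUBIC)[:,:,::-1])
E
```

```text
time_s: 2.2
position: [0.6244, 0.2141, 0.2524]
tool_rot: [[-1.0, -0.002, 0.0], [-0.002, 1.0, 0.0], [-0.0, 0.0, -1.0]]
ft_force: [1.4, -0.7, -0.2]
grip_width: 0.0856
gripper_force: 0.0
2.25 [0.6245 0.214  0.2524] [[-1.0, -0.0016, 0.0004], [-0.0016, 1.0, 0.0001], [-0.0004, 0.0001, -1.0]]
cam [0.54520789 0.21345145 0.4192532 ]
2.3 [0.6246 0.2139 0.2523] [[-1.0, -0.0014, 0.0004], [-0.0014, 1.0, 0.0001], [-0.0004, 0.0001, -1.0]]
cam [0.54528296 0.21338048 0.41924852]
hub (array([288.1, 170.9]), 23.8, array([0.6221, 0.2245, 0.027 ]))
small (array([130.7, 170.6]), 26.8, array([0.6256, 0.006 , 0.008 ]))
big (array([116.3,  36.3]), 32.8, array([0.4596, 0.0136, 0.008 ]))
sp (array([246.9,  26.1]), 20.1, array([0.4504, 0.1742, 0.016 ]))
[ 39 108 131 130 123 127 126 123 123 126 127  85  53  76  76  94 126 131
 134 136 141 145 153 161 166 174 169 116  56  66 138 218 232 226 223 223
 222 223 224 224 226 227 224 232 206 134  95 107]
[146 142 147 144 146 145 145 148 144 149 150 149 153 123  95  88  73  90
  64  64  87  88  73  63  73 129 156 152 146 147 150 155 154 152 154 156
 154 159 163 127  80  81  82  85  77  88  84  58  24 111 149 145 152 156
 157 159 156 155 156 162 156 155 156 158 157 158 152 152 157 153]
[0.62494659 0.21964033 0.074     ]
```

View pics/c2.png

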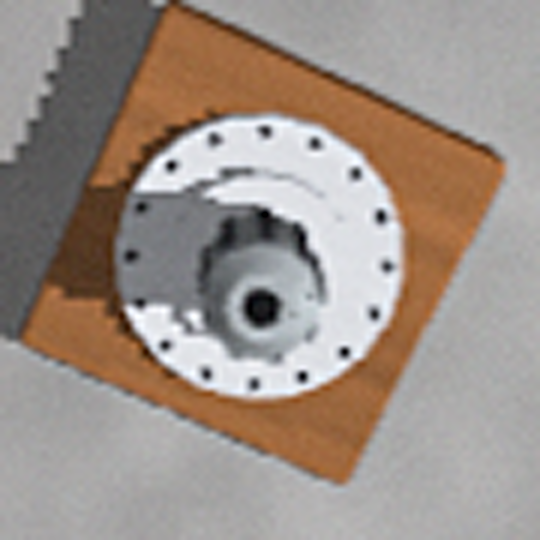

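The crop shows the flange centred at (260,256) and the hub's top hole at (261,307), i.e. image (282.9,172.3) and (283.1,180.8). Next is the big sprocket.

```bash
python3 - <<'E'
from h import *
d=load("wrist");print(ray(d,282.9,172.3,.027),ray(d,283.1,180.8,.074))
E
python3 -m jog '[[0,0,0,0.0328,-0.0403,0.01,100],[0,0,0,0.0328,-0.0403,0.01,100],[0,0,0,0.0328,-0.0403,0.01,100],[0,0,0,0.0328,-0.0403,0.01,100],[0,0,0,0.0328,-0.0403,0.01,100],[0,0,0,0,0,0.01,100],[0,0,0,0,0,0,100],[0,0,0,0,0,0,100],[0,0,0,0,0,0,100]]'; cat >> h.py <<'E'
def circ(d,p,z,r,thr=0.5,win=1.6,col=None):
    "radial-edge circle fit: world-disc of radius r at height z round guess p; returns centre of dark/coloured mask rectified to plane z"
    N=int(2*win*r*4000); g=lambda i:(i/4000-win*r)
    c=np.float32([proj(d,(p[0]-win*r+a*2*win*r,p[1]-win*r+b*2*win*r,z)) for a,b in((0,0),(1,0),(1,1),(0,1))])
    H=cv2.getPerspectiveTransform(c,np.float32([(0,0),(N,0),(N,N),(0,N)]))
    return cv2.warpPerspective(d["pixels"],H,(N,N),flags=cv2.INTER_CUBIC)
E
python3 - <<'E'
from h import *
d=grab("wrist"); s=observe();print(s["position"].round(4),s["tool_rot"].round(4).tolist())
g=proj(d,(.460,.0125,.008));print(g); f=lambda p:p.sum(2)<300
print(blob(d,*g,40,.008,f),blob(d,*g,40,.008,f,kind='c'))
x,y=g.astype(int);cv2.imwrite('pics/c3.png',cv2.resize(d["pixels"][y-45:y+45,x-45:x+45],None,fx=6,fy=6,interpolation=cv2.INTER_CUBIC)[:,:,::-1]);print(x,y)
E
```

```text
[0.62396021 0.21762166 0.027     ] [0.62470776 0.21739434 0.074     ]
time_s: 3.42
position: [0.4618, 0.0122, 0.1921]
tool_rot: [[-1.0, -0.002, 0.001], [-0.002, 1.0, -0.0], [-0.001, -0.0, -1.0]]
ft_force: [0.4, -0.4, -0.0]
grip_width: 0.0855
gripper_force: 0.0
[0.4616 0.0121 0.1921] [[-1.0, -0.0014, 0.0004], [-0.0014, 1.0, -0.0001], [-0.0004, -0.0001, -1.0]]
[280.48689383 178.10730216]
(array([279., 176.]), 29.9, array([0.4574, 0.0108, 0.008 ])) (array([279.1, 176. ]), 29.9, array([0.4575, 0.0109, 0.008 ]))
280 178
```

View pics/c3.png

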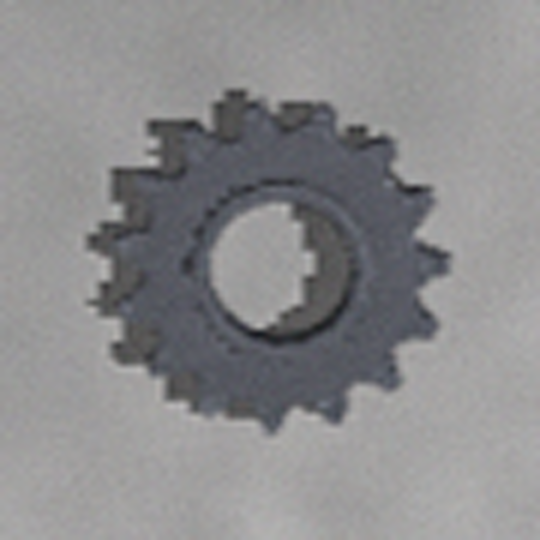

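The crop shows the sprocket with its bore centre at (283,263), i.e. image (281.8,176.4), which puts it at about (0.458,0.014). I descend and grip.

```bash
python3 -m jog '[[0,0,0,0.0036,0.0019,0.045,100],[0,0,0,0,0,0.045,100],[0,0,0,0,0,0.045,100],[0,0,0,0,0,0.045,100],[0,0,0,0,0,0.012,100],[0,0,0,0,0,0.005,100],[0,0,0,0,0,0,100],[0,0,0,0,0,0,100]]' 40;  python3 -m jog '[[0,0,0,0,0,0,70],[0,0,0,0,0,0,70],[0,0,0,0,0,0,70],[0,0,0,0,0,0,70]]'
```

```text
time_s: 4.47
position: [0.4583, 0.0134, -0.004]
tool_rot: [[-1.0, -0.0, 0.002], [-0.0, 1.0, -0.001], [-0.002, -0.001, -1.0]]
ft_force: [-0.5, 0.8, 1.3]
grip_width: 0.0852
gripper_force: 0.0
time_s: 4.97
position: [0.4576, 0.0135, -0.0051]
tool_rot: [[-1.0, -0.0, 0.0], [-0.0, 1.0, 0.0], [-0.0, 0.0, -1.0]]
ft_force: [0.0, -0.2, -0.2]
grip_width: 0.0597
gripper_force: 0.0
```

Width is 60 mm with no force, so I didn't catch it. I'll look.

```bash
python3 - <<'E'
from h import *
d=grab("wrist");e=grab("scene"); u,v=proj(e,(.458,.014,.02)).astype(int)
a=cv2.resize(e["pixels"][v-40:v+40,u-50:u+50],None,fx=5,fy=5,interpolation=cv2.INTER_CUBIC)
b=cv2.resize(d["pixels"][200:400,130:430],(500,334)); a=cv2.resize(a,(500,400))
cv2.imwrite('pics/c4.png',np.vstack([a,b])[:,:,::-1][:600] if 0 else cv2.resize(np.hstack([a[:334],b]),(800,267))[:,:,::-1])
E
```

```text
(no output)
```

View pics/c4.png

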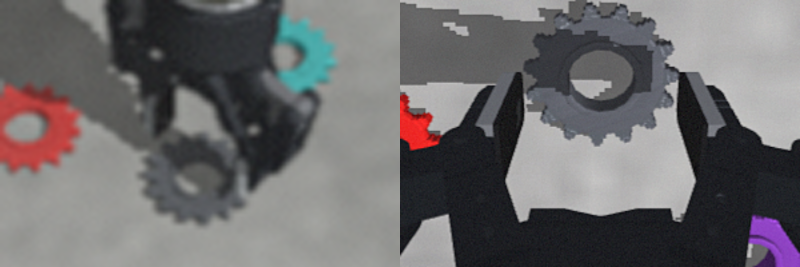

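Left is the scene view, right the wrist view. The sprocket is untouched and centred at (600,75) in the wrist panel. Pads are visible with inner tip corners near (522,72) and (680,72). I check the pad tip height and position by projection.

```bash
python3 - <<'E'
from h import *
d=load("wrist"); p=np.array(observe()["position"]);print(p)
for z in(0,.005,.01,.015):
  print(z,[proj(d,(p[0]+a,p[1]+b,z)).round(0).tolist() for a in(-.011,.011) for b in(-.03,.03)])
for z in(.008,.010): print(z,proj(d,(p[0],p[1],z)))
u0=(600-400)*.75+130; v0=75*.75+200; print(u0,v0,ray(d,u0,v0,.01))
c=d["pixels"][215:345,180:380];cv2.imwrite('pics/c5.png',cv2.resize(c,None,fx=4,fy=4,interpolation=cv2.INTER_CUBIC)[:,:,::-1])
E
```

```text
[ 0.45760987  0.01351939 -0.00509552]
0 [[229.0, 233.0], [332.0, 233.0], [231.0, 266.0], [330.0, 266.0]]
0.005 [[228.0, 236.0], [333.0, 236.0], [230.0, 270.0], [331.0, 270.0]]
0.01 [[227.0, 240.0], [335.0, 240.0], [229.0, 275.0], [333.0, 275.0]]
0.015 [[225.0, 243.0], [337.0, 243.0], [227.0, 279.0], [334.0, 279.0]]
0.008 [280.73845421 255.83182048]
0.01 [280.74883072 257.4738977 ]
280.0 256.25 [0.4568427  0.01309645 0.01      ]
```

View pics/c5.png

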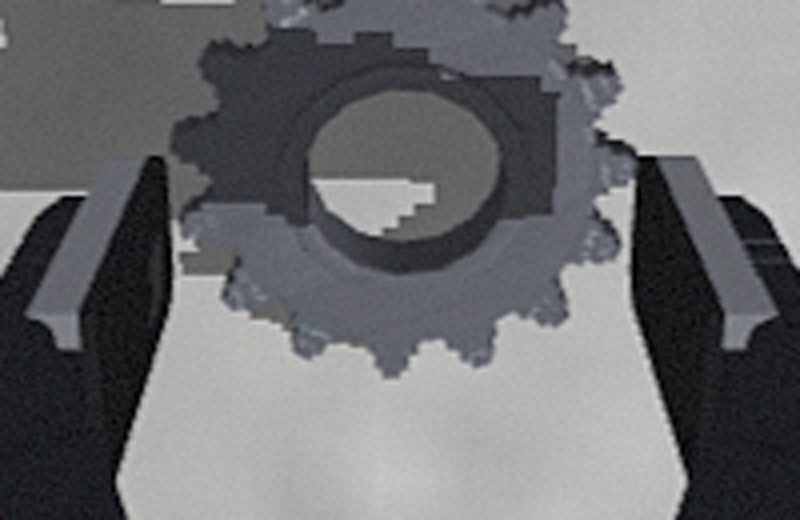

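The pads look as if they are above the disc, with tips higher than I reckoned. I cross-check that against the scene view.

```bash
python3 - <<'E'
from h import *
e=load("scene"); p=np.array([.4576,.0135]); u,v=proj(e,(.458,.014,.02)).astype(int)
for z in(0,.005,.015,.025,.035):
  print(z,[((proj(e,(p[0]+a,p[1]+b,z))-(u-50,v-40))*8).round(0).tolist() for a in(-.011,.011) for b in(-.03,.03)])
c=e["pixels"][v-40:v+35,u-50:u+50];cv2.imwrite('pics/c6.png',cv2.resize(c,None,fx=8,fy=8,interpolation=cv2.INTER_CUBIC)[:,:,::-1])
E
```

```text
0 [[347.0, 286.0], [500.0, 388.0], [302.0, 330.0], [455.0, 434.0]]
0.005 [[347.0, 276.0], [501.0, 379.0], [302.0, 321.0], [456.0, 424.0]]
0.015 [[348.0, 257.0], [503.0, 360.0], [303.0, 301.0], [458.0, 406.0]]
0.025 [[349.0, 237.0], [505.0, 340.0], [303.0, 282.0], [460.0, 386.0]]
0.035 [[350.0, 217.0], [507.0, 321.0], [304.0, 262.0], [461.0, 367.0]]
```

View pics/c6.png

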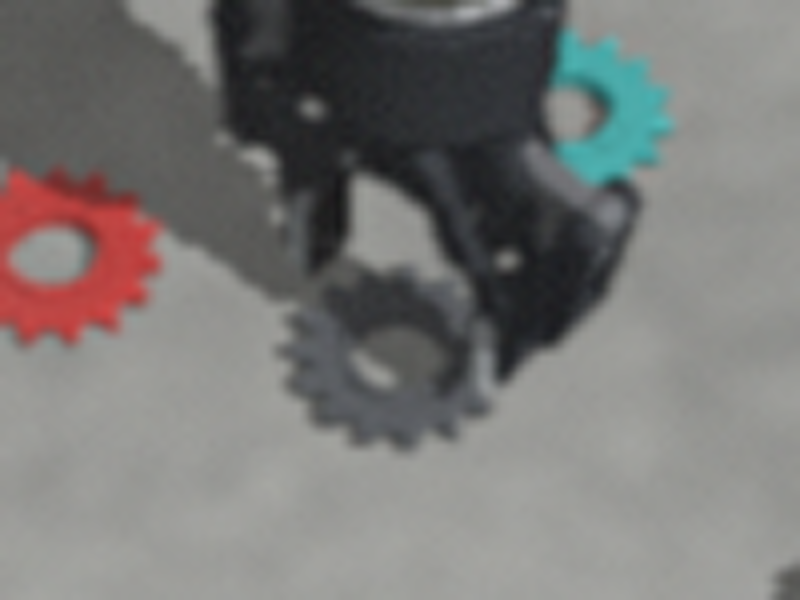

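Both views put the pad tips at z≈0.023 (left tip near (312,278), right near (488,396) in this crop). So I must go about 20 mm lower. I open, go down with a check, then close.

```bash
python3 -m jog '[[0,0,0,0,0,0,100],[0,0,0,0,0,0,100],[0,0,0,0,0,0.005,100],[0,0,0,0,0,0.005,100],[0,0,0,0,0,0.005,100],[0,0,0,0.0005,0,0.004,100],[0,0,0,0,0,0,100]]';  python3 -m jog '[[0,0,0,0,0,0,70],[0,0,0,0,0,0,70],[0,0,0,0,0,0,70],[0,0,0,0,0,0,70]]'; python3 - <<'E'
from h import *
d=grab("wrist")
c=d["pixels"][215:345,180:380];cv2.imwrite('pics/c7.png',cv2.resize(c,None,fx=4,fy=4,interpolation=cv2.INTER_CUBIC)[:,:,::-1])
E
```

```text
time_s: 5.95
position: [0.4569, 0.0135, -0.0244]
tool_rot: [[-1.0, -0.0, -0.001], [-0.0, 1.0, 0.0], [0.001, 0.0, -1.0]]
ft_force: [0.1, -0.3, -0.3]
grip_width: 0.0855
gripper_force: 0.0
time_s: 6.45
position: [0.4572, 0.0135, -0.0232]
tool_rot: [[-1.0, -0.0, 0.001], [-0.0, 1.0, -0.0], [-0.001, -0.0, -1.0]]
ft_force: [-3.5, 0.2, 9.7]
grip_width: 0.0621
gripper_force: 40.8
```

View pics/c7.png

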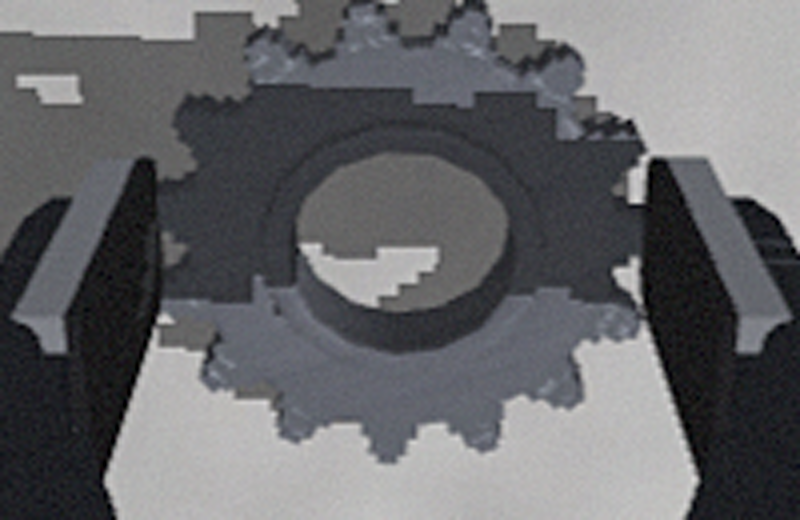

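The sprocket is now centred between the pads (bore at (403,238)) and 40 N is on the pads. I lift a little and check the hold.

```bash
python3 -m jog '[[0,0,0,0,0,-0.01,65],[0,0,0,0,0,-0.02,65],[0,0,0,0,0,-0.04,65],[0,0,0,0,0,-0.05,65],[0,0,0,0,0,-0.05,65],[0,0,0,0,0,0,65],[0,0,0,0,0,0,65]]'; python3 - <<'E'
from h import *
d=grab("wrist");e=grab("scene");p=observe()["position"];print(p)
b=cv2.resize(d["pixels"][190:350,170:390],(550,400),interpolation=cv2.INTER_CUBIC)
u,v=proj(e,(.457,.0135,.16)).astype(int)
a=cv2.resize(e["pixels"][v-50:v+50,u-31:u+31],(248,400),interpolation=cv2.INTER_CUBIC)
cv2.imwrite('pics/c8.png',np.hstack([b,a])[:,:,::-1])
E
```

```text
time_s: 7.38
position: [0.4565, 0.0137, 0.1455]
tool_rot: [[-1.0, -0.0, -0.001], [-0.0, 1.0, 0.0], [0.001, 0.0, -1.0]]
ft_force: [-0.4, 0.9, -2.6]
grip_width: 0.0616
gripper_force: 43.9
[0.45634606 0.0136735  0.1447655 ]
```

View pics/c8.png

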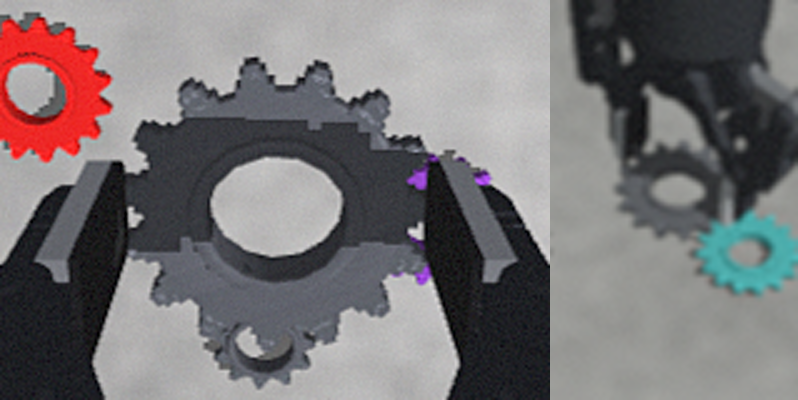

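The sprocket is level in the grip (bore centre at (276,219) in the left panel) and the table is clear below it. I compute its offset from the TCP.

```bash
python3 - <<'E'
from h import *
d=load("wrist");p=np.array([.45635,.01367,.1448])
for v in(276.5,277.5): print(ray(d,280.4,v,p[2]+.0235+.010)-p)
# darkness of bore hole floor as blob: bottom-edge visible through hole
E
python3 -m jog '[[0,0,0,-0.0336,0.0408,0,65],[0,0,0,-0.0336,0.0408,0,65],[0,0,0,-0.0336,0.0408,0,65],[0,0,0,-0.0336,0.0408,0,65],[0,0,0,-0.0336,0.0408,0,65],[0,0,0,0,0,0,65],[0,0,0,0,0,0,65],[0,0,0,0,0,0,65]]'; python3 - <<'E'
from h import *
d=grab("wrist");p=observe()["position"];print(p)
b=cv2.resize(d["pixels"][180:380,140:420],(784,560),interpolation=cv2.INTER_CUBIC)
cv2.imwrite('pics/c9.png',b[:,:,::-1]); print(proj(d,(.6243,.2175,.074)),proj(d,(.6243,.2175,.032)))
E
```

```text
[ 0.00171349 -0.00024562  0.0335    ]
[ 0.00229281 -0.00024532  0.0335    ]
time_s: 8.48
position: [0.6245, 0.2166, 0.1457]
tool_rot: [[-1.0, 0.001, -0.001], [0.001, 1.0, -0.0], [0.001, -0.0, -1.0]]
ft_force: [0.9, 0.1, -1.2]
grip_width: 0.0614
gripper_force: 43.9
[0.62466475 0.21665705 0.14602251]
[281.48346789 208.89336806] [281.26681328 195.40094468]
```

View pics/c9.png

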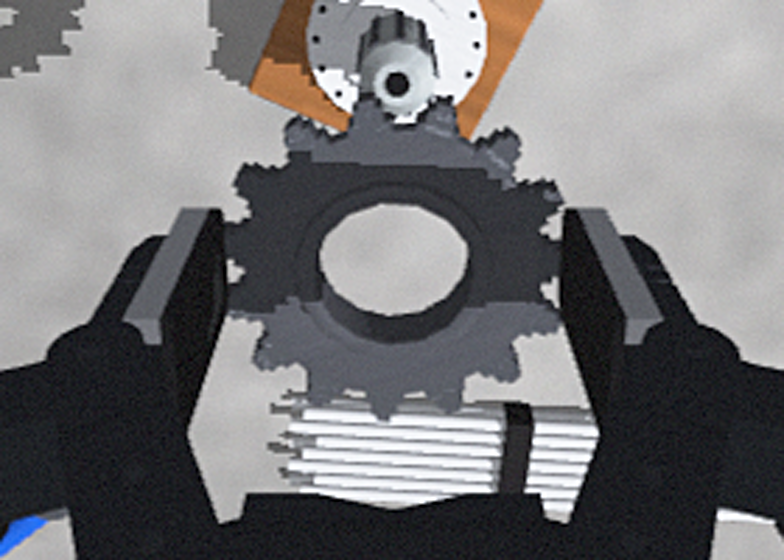

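The hub's top hole at (397,83) matches my prediction to within 0.4 px, so the hub is at about (0.6246,0.2175). The sprocket's bore centre is at (395,273). I check the part's height from its apparent size before lowering.

```bash
python3 - <<'E'
from h import *
d=load("wrist");p=np.array([.62466,.21666,.1460]);R=cv2.Rodrigues(d["rvec"])[0]
print('cam',-R.T@d["tvec"].ravel()-p,'axis',R[2],d["mtx"].round(1).tolist())
for h in(0,.01,.02,.03,.0335):
  q=ray(d,280.8,277.2,p[2]+h); dep=(R@q+d["tvec"].ravel())[2]
  print(h,(q-p).round(4),'bore px',d["mtx"][0,0]*.029/dep,'boss',d["mtx"][0,0]*.037/dep)
E
```

```text
cam [-0.07906915 -0.00040778  0.16668517] axis [ 3.04856741e-01 -2.10756048e-04 -9.52398196e-01] [[298.8, 0.0, 279.9], [0.0, 298.8, 206.3], [0.0, 0.0, 1.0]]
0 [0.0215 0.0001 0.    ] bore px 45.75324948194521 boss 58.37483554593009
0.01 [0.0155 0.     0.01  ] bore px 48.67332475545786 boss 62.100448825928986
0.02 [0.0094 0.     0.02  ] bore px 51.99154187862596 boss 66.33403618997103
0.03 [ 0.0034 -0.      0.03  ] bore px 55.795286010824796 boss 71.1870890482937
0.0335 [ 0.0013 -0.      0.0335] bore px 57.261541592740016 boss 73.05782892866829
```

Taking the part's height from the table contact, it sits about 1 mm ahead of the TCP. I lower it to just above the hub's top and compare the two directly.

```bash
python3 -m jog '[[0,0,0,0.0011,0.0008,0.04,65],[0,0,0,0,0,0.04,65],[0,0,0,0,0,0.0115,65],[0,0,0,0,0,0,65],[0,0,0,0,0,0,65],[0,0,0,0,0,0,65]]'; python3 - <<'E'
from h import *
d=grab("wrist");p=observe()["position"];print(p)
b=cv2.resize(d["pixels"][220:340,200:360],(800,600),interpolation=cv2.INTER_CUBIC)
cv2.imwrite('pics/c10.png',b[:,:,::-1]); print(proj(d,(.6246,.2175,.074)),proj(d,p+np.array([.001,0,.0335])))
E
```

```text
time_s: 9.28
position: [0.6246, 0.2184, 0.0559]
tool_rot: [[-1.0, -0.0, 0.002], [-0.0, 1.0, 0.0], [-0.002, 0.0, -1.0]]
ft_force: [0.5, 0.4, -1.4]
grip_width: 0.0615
gripper_force: 44.1
[0.62440511 0.21842153 0.05557903]
[279.04787169 260.18715455] [280.80217192 275.84870797]
```

View pics/c10.png

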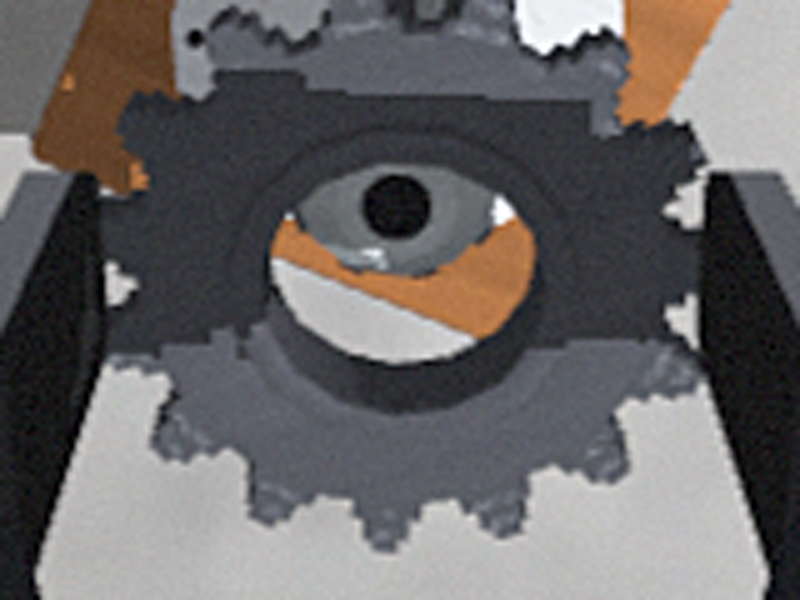

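The hub's hole is at (397,207), the bore's top rim spans (267..540, 160..412), and the lower rim's near edge is at row 362. From these I compute height and offset.

```bash
python3 - <<'E'
from h import *
d=load("wrist");p=np.array([.6244,.2184,.0556])
print('hub',ray(d,279.2,261,.074))
for h in(.02,.024,.027,.030,.0335):
  f=lambda v,z:ray(d,280.4,v,p[2]+z)[0]
  a,b,c=f(302,h),f(251.6,h),f(292,h-.01); l,r=ray(d,253,276.8,p[2]+h)[1],ray(d,307.6,276.8,p[2]+h)[1]
  print(h,'diam x',round(a-b,4),'diam y',round(abs(l-r),4),'lower-upper edge',round(c-a,4),'centre x off',round((a+b)/2-p[0],4),'y off',round((l+r)/2-p[1],4))
E
```

```text
hub [0.62510414 0.21758407 0.074     ]
0.02 diam x 0.0321 diam y 0.0306 lower-upper edge 0.0 centre x off 0.0102 y off -0.0002
0.024 diam x 0.0313 diam y 0.0297 lower-upper edge 0.0002 centre x off 0.0078 y off -0.0002
0.027 diam x 0.0306 diam y 0.0291 lower-upper edge 0.0004 centre x off 0.0059 y off -0.0002
0.03 diam x 0.0299 diam y 0.0285 lower-upper edge 0.0005 centre x off 0.0041 y off -0.0002
0.0335 diam x 0.0292 diam y 0.0278 lower-upper edge 0.0007 centre x off 0.002 y off -0.0002
```

The part is 1.6–3 mm further ahead than the hub. I shift 2.3 mm back and 0.6 mm in y, then lower gently and watch lateral forces.

```bash
python3 -m jog '[[0,0,0,0.0023,-0.0006,0,65],[0,0,0,0,0,0.006,65],[0,0,0,0,0,0.005,65],[0,0,0,0,0,0.004,65],[0,0,0,0,0,0,65],[0,0,0,0,0,0,65]]';python3 -m jog '[[0,0,0,0,0,0.005,65],[0,0,0,0,0,0.005,65],[0,0,0,0,0,0,65],[0,0,0,0,0,0,65]]'
```

```text
time_s: 10.07
position: [0.6217, 0.2178, 0.0395]
tool_rot: [[-1.0, -0.0, 0.0], [-0.0, 1.0, 0.0], [-0.0, 0.0, -1.0]]
ft_force: [0.9, 0.1, -0.8]
grip_width: 0.0615
gripper_force: 44.1
time_s: 10.58
position: [0.6217, 0.2178, 0.0294]
tool_rot: [[-1.0, -0.0, 0.0], [-0.0, 1.0, -0.0], [-0.0, -0.0, -1.0]]
ft_force: [0.7, -0.2, -2.0]
grip_width: 0.0616
gripper_force: 44.1
```

It threads freely. I keep lowering to seat it.

```bash
python3 -m jog '[[0,0,0,0,0,0.006,65],[0,0,0,0,0,0.006,65],[0,0,0,0,0,0.004,65],[0,0,0,0,0,0,65],[0,0,0,0,0,0,65]]';python3 -m jog '[[0,0,0,0,0,0.002,65],[0,0,0,0,0,0.002,65],[0,0,0,0,0,0,65],[0,0,0,0,0,0,65]]'
```

```text
time_s: 11.2
position: [0.6217, 0.2178, 0.0135]
tool_rot: [[-1.0, -0.0, 0.0], [-0.0, 1.0, 0.0], [-0.0, 0.0, -1.0]]
ft_force: [-0.3, 0.1, -1.0]
grip_width: 0.0616
gripper_force: 44.1
time_s: 11.7
position: [0.6216, 0.2178, 0.0094]
tool_rot: [[-1.0, -0.0, -0.0], [-0.0, 1.0, -0.0], [0.0, -0.0, -1.0]]
ft_force: [-0.6, 0.6, -2.0]
grip_width: 0.0614
gripper_force: 44.1
```

```bash
python3 -m jog '[[0,0,0,0,0,0.001,65],[0,0,0,0,0,0,65],[0,0,0,0,0,0,65]]';python3 -m jog '[[0,0,0,0,0,0.001,65],[0,0,0,0,0,0,65],[0,0,0,0,0,0,65]]';python3 -m jog '[[0,0,0,0,0,0.001,65],[0,0,0,0,0,0,65],[0,0,0,0,0,0,65]]'
```

```text
time_s: 12.08
position: [0.6217, 0.2178, 0.0091]
tool_rot: [[-1.0, -0.0, 0.001], [-0.0, 1.0, 0.0], [-0.001, 0.0, -1.0]]
ft_force: [-2.9, -0.3, 6.0]
grip_width: 0.0613
gripper_force: 47.3
time_s: 12.45
position: [0.6218, 0.2178, 0.009]
tool_rot: [[-1.0, -0.0, 0.001], [-0.0, 1.0, 0.0], [-0.001, 0.0, -1.0]]
ft_force: [-3.9, -1.2, 11.6]
grip_width: 0.0613
gripper_force: 49.8
time_s: 12.82
position: [0.6218, 0.2178, 0.0089]
tool_rot: [[-1.0, -0.001, 0.002], [-0.001, 1.0, 0.0], [-0.002, 0.0, -1.0]]
ft_force: [-6.9, -2.1, 17.9]
grip_width: 0.0615
gripper_force: 51.9
```

It is seated: contact at TCP z = 0.009 means the underside is 23 mm above the TCP, as at the table. I release, rise, and go over the spacer.

```bash
python3 -m jog '[[0,0,0,0,0,-0.002,65],[0,0,0,0,0,0,80],[0,0,0,0,0,0,100],[0,0,0,0,0,0,100],[0,0,0,0,0,-0.02,100],[0,0,0,0,0,-0.05,100],[0,0,0,0,0,-0.06,100],[0,0,0,0,0,-0.05,100]]';python3 -m jog '[[0,0,0,0.043,-0.011,0,100],[0,0,0,0.043,-0.011,0,100],[0,0,0,0.043,-0.011,0,100],[0,0,0,0.043,-0.011,0,100],[0,0,0,0,0,0,100],[0,0,0,0,0,0,100],[0,0,0,0,0,0,100]]'; python3 - <<'E'
from h import *
d=grab("wrist");p=observe()["position"];print(p)
g=proj(d,(.450,.174,.016));print(g)
for t in(110,150,180,210,240,270): print(t,blob(d,*g,26,.016,lambda p:p.sum(2)<t),blob(d,*g,26,.016,lambda p:p.sum(2)<t,kind='c')[:2])
E
```

```text
time_s: 13.82
position: [0.6217, 0.2178, 0.1908]
tool_rot: [[-1.0, -0.0, 0.001], [-0.0, 1.0, 0.0], [-0.001, 0.0, -1.0]]
ft_force: [0.4, -0.2, -0.7]
grip_width: 0.0856
gripper_force: 0.0
time_s: 14.7
position: [0.4506, 0.1738, 0.1883]
tool_rot: [[-1.0, -0.0, 0.0], [-0.0, 1.0, 0.0], [-0.0, 0.0, -1.0]]
ft_force: [-0.4, -0.5, -0.8]
grip_width: 0.0856
gripper_force: 0.0
[0.45047016 0.17380089 0.18819309]
[280.41248226 181.3216104 ]
110 (array([283.4, 178.6]), 15.7, array([0.4468, 0.1775, 0.016 ])) (array([284.1, 178.4]), 15.7)
150 (array([283.6, 178.6]), 15.8, array([0.4468, 0.1777, 0.016 ])) (array([283.8, 178.5]), 15.8)
180 (array([283.7, 178.6]), 15.9, array([0.4468, 0.1778, 0.016 ])) (array([283.7, 178.5]), 15.9)
210 (array([283.5, 178.6]), 16.0, array([0.4467, 0.1776, 0.016 ])) (array([283.5, 178.5]), 16.0)
240 (array([283.5, 178.6]), 16.3, array([0.4468, 0.1775, 0.016 ])) (array([283.5, 178.5]), 16.3)
270 (array([280.9, 177.5]), 21.0, array([0.4454, 0.1746, 0.016 ])) (array([278.5, 178.5]), 21.0)
```

The spacer's rim circle has radius 16 px at (283.6,178.5), as 37 mm should give. Allowing for the visible wall, it is at about (0.448,0.1776). I grip it.

```bash
python3 -m jog '[[0,0,0,0.0015,0.0038,0.05,100],[0,0,0,0,0,0.05,100],[0,0,0,0,0,0.05,100],[0,0,0,0,0,0.04,100],[0,0,0,0,0,0.014,100],[0,0,0,0,0,0,100],[0,0,0,0,0,0,100]]' 40;  python3 -m jog '[[0,0,0,0,0,0,30],[0,0,0,0,0,0,30],[0,0,0,0,0,0,30],[0,0,0,0,0,0,30],[0,0,0,0,0,0,30]]'
```

```text
time_s: 15.62
position: [0.4492, 0.1777, -0.0143]
tool_rot: [[-1.0, -0.0, 0.003], [-0.0, 1.0, 0.0], [-0.003, 0.0, -1.0]]
ft_force: [0.2, -0.6, 1.3]
grip_width: 0.0856
gripper_force: 0.0
time_s: 16.25
position: [0.4484, 0.1776, -0.0147]
tool_rot: [[-1.0, -0.0, 0.001], [-0.0, 1.0, 0.0], [-0.001, 0.0, -1.0]]
ft_force: [-2.6, -1.2, 9.4]
grip_width: 0.0345
gripper_force: 38.8
```

Gripped. I lift and carry to the hub.

```bash
python3 -m jog '[[0,0,0,0,0,-0.02,30],[0,0,0,0,0,-0.05,30],[0,0,0,0,0,-0.05,30],[0,0,0,-0.0438,0.01,0,30],[0,0,0,-0.0438,0.01,0,30],[0,0,0,-0.0438,0.01,0,30],[0,0,0,-0.0438,0.01,0,30],[0,0,0,0,0,0,30],[0,0,0,0,0,0,30],[0,0,0,0,0,0,30]]'; python3 - <<'E'
from h import *
d=grab("wrist");p=observe()["position"];print(p)
c=p+[.001,0,.0147+.016]; g=proj(d,c); print('exp ring',g,'hub',proj(d,(.6246,.2175,.074)))
im=d["pixels"]
# bright hole inside the ring: connected not-dark component at the expected centre
m=(im.astype(int).sum(2)>230).astype(np.uint8); n,l,st,ce=cv2.connectedComponentsWithStats(m)
k=l[int(g[1])-3,int(g[0])]; print(k,st[k],ce[k])
E
```

```text
time_s: 17.5
position: [0.6225, 0.2175, 0.1047]
tool_rot: [[-1.0, -0.0, -0.0], [-0.0, 1.0, -0.0], [0.0, -0.0, -1.0]]
ft_force: [0.5, -0.4, -0.2]
grip_width: 0.0342
gripper_force: 40.0
[0.6226216  0.21750142 0.10484192]
exp ring [280.82815489 273.74063246] hub [280.55246194 230.02481125]
30 [ 255  247   51   34 1306] [279.82695253 263.09724349]
```

```bash
python3 - <<'E'
from h import *
d=load("wrist");p=np.array([.6226,.2175,.1048])
print('rim -> centre off', ray(d,280,246.7,p[2]+.0307)+[.0145,0,0]-p)
E
python3 -m jog '[[0,0,0,0,0,0.02,30],[0,0,0,0,0,0.015,30],[0,0,0,0,0,0.007,30],[0,0,0,0,0,0.005,30],[0,0,0,0,0,0,30],[0,0,0,0,0,0,30]]'; python3 -m jog '[[0,0,0,0,0,0.004,30],[0,0,0,0,0,0.004,30],[0,0,0,0,0,0,30],[0,0,0,0,0,0,30]]'
```

```text
rim -> centre off [ 0.00023336 -0.00042914  0.0307    ]
time_s: 18.3
position: [0.6236, 0.2176, 0.0579]
tool_rot: [[-1.0, -0.0, 0.001], [-0.0, 1.0, 0.0], [-0.001, 0.0, -1.0]]
ft_force: [0.1, -0.6, 0.5]
grip_width: 0.0344
gripper_force: 40.0
time_s: 18.8
position: [0.6234, 0.2175, 0.0494]
tool_rot: [[-1.0, -0.0, -0.0], [-0.0, 1.0, -0.0], [0.0, -0.0, -1.0]]
ft_force: [0.0, -0.3, -0.5]
grip_width: 0.0342
gripper_force: 40.0
```

```bash
python3 -m jog '[[0,0,0,0,0,0.007,30],[0,0,0,0,0,0.007,30],[0,0,0,0,0,0.005,30],[0,0,0,0,0,0,30],[0,0,0,0,0,0,30]]'; python3 -m jog '[[0,0,0,0,0,0.002,30],[0,0,0,0,0,0,30],[0,0,0,0,0,0,30]]';python3 -m jog '[[0,0,0,0,0,0.001,30],[0,0,0,0,0,0,30],[0,0,0,0,0,0,30]]';python3 -m jog '[[0,0,0,0,0,0.001,30],[0,0,0,0,0,0,30],[0,0,0,0,0,0,30]]'
```

```text
time_s: 19.42
position: [0.6235, 0.2176, 0.0306]
tool_rot: [[-1.0, -0.0, 0.0], [-0.0, 1.0, 0.0], [-0.0, 0.0, -1.0]]
ft_force: [-0.6, 1.1, -0.2]
grip_width: 0.0342
gripper_force: 40.0
time_s: 19.8
position: [0.6234, 0.2175, 0.0285]
tool_rot: [[-1.0, -0.0, 0.0], [-0.0, 1.0, -0.0], [-0.0, -0.0, -1.0]]
ft_force: [0.2, -0.5, 0.2]
grip_width: 0.0343
gripper_force: 40.0
time_s: 20.18
position: [0.6234, 0.2176, 0.0275]
tool_rot: [[-1.0, -0.0, 0.0], [-0.0, 1.0, 0.0], [-0.0, 0.0, -1.0]]
ft_force: [1.1, 0.2, 0.7]
grip_width: 0.0345
gripper_force: 40.1
time_s: 20.55
position: [0.6235, 0.2176, 0.0274]
tool_rot: [[-1.0, -0.0, 0.001], [-0.0, 1.0, 0.0], [-0.001, 0.0, -1.0]]
ft_force: [-2.1, -0.3, 6.8]
grip_width: 0.0345
gripper_force: 40.8
```

The spacer is seated at exactly the expected height. I release and go over the small sprocket.

```bash
python3 -m jog '[[0,0,0,0,0,-0.001,30],[0,0,0,0,0,0,60],[0,0,0,0,0,0,100],[0,0,0,0,0,0,100],[0,0,0,0,0,0,100],[0,0,0,0,0,-0.02,100],[0,0,0,0,0,-0.05,100],[0,0,0,0,0,-0.05,100],[0,0,0,0,0,-0.04,100]]';python3 -m jog '[[0,0,0,-0.0019,-0.0425,0,100],[0,0,0,-0.0019,-0.0425,0,100],[0,0,0,-0.0019,-0.0425,0,100],[0,0,0,-0.0019,-0.0425,0,100],[0,0,0,-0.0019,-0.0425,0,100],[0,0,0,0,0,0,100],[0,0,0,0,0,0,100],[0,0,0,0,0,0,100]]'; python3 - <<'E'
from h import *
d=grab("wrist");p=observe()["position"];print(p)
g=proj(d,(.633,.005,.008));print(g)
for t in(240,270,300,330):
  f=lambda p:p.sum(2)<t; print(t,blob(d,*g,34,.008,f),blob(d,*g,34,.008,f,kind='c'))
im=d["pixels"].astype(int).sum(2)
u,v=g.astype(int)
for r in range(v-24,v+25,2): print(r,' '.join('%2d'%(x//30) for x in im[r,u-26:u+28:2]))
E
```

```text
time_s: 21.68
position: [0.6234, 0.2176, 0.1897]
tool_rot: [[-1.0, -0.0, 0.002], [-0.0, 1.0, 0.0], [-0.002, 0.0, -1.0]]
ft_force: [0.1, -1.3, 0.1]
grip_width: 0.0851
gripper_force: 0.0
time_s: 22.68
position: [0.6329, 0.0063, 0.1875]
tool_rot: [[-1.0, -0.002, 0.0], [-0.002, 1.0, 0.0], [-0.0, 0.0, -1.0]]
ft_force: [0.5, -0.3, -0.5]
grip_width: 0.0855
gripper_force: 0.0
[0.63286246 0.00621344 0.18747282]
[279.15695818 180.5922368 ]
240 (array([286.1, 188.3]), 12.5, array([0.6424, 0.0133, 0.008 ])) (array([282. , 182.5]), 12.5, array([0.6353, 0.0084, 0.008 ]))
270 (array([276.4, 175.3]), 22.5, array([0.6266, 0.0017, 0.008 ])) (array([277.9, 177.1]), 22.5, array([0.6288, 0.0035, 0.008 ]))
300 (array([278.6, 178.3]), 23.4, array([0.6302, 0.0043, 0.008 ])) (array([278.6, 178.1]), 23.4, array([0.63  , 0.0044, 0.008 ]))
330 (array([278.9, 178.6]), 23.5, array([0.6306, 0.0047, 0.008 ])) (array([278.6, 178.3]), 23.5, array([0.6302, 0.0044, 0.008 ]))
156 16 16 16 16 16 16 15 15 16 16 16 16 16 16 16 16 16 16 15 16 16 16 15 16 16 16 16
158 16 16 16 16 16 15 15 16 15  6  7  7 13 14 11  7  7 17 16 
[... 1278 characters left out ...]
 9  9 10  8 17 16 17
190 15 15 15 15 16  8  8  7  8  9  9  4  4  7  8  8  6  3  7  9  8  9  9 10 16 17 16
192 15 15 15 15 16  8  8  7  9  9  9 10  9  5  4  5  6  9  9  7 14 15 14 15 16 16 16
194 15 15 16 15 17  7  8  7  9  9  8  8  8  9  9  9  9  8  8  7 17 16 16 16 16 16 16
196 15 15 16 16 15 16 16 13  9 10  8  8  8  9  9  8  8  8 10  7 16 16 16 16 16 16 16
198 15 15 15 16 15 16 16 16 16 16 13 10  9  9 10 16 17 17 10  9 16 16 16 16 16 16 16
200 15 16 15 16 16 16 16 16 16 16 16 16 14  8 13 16 16 16 16 16 16 15 16 16 16 15 16
202 15 15 15 16 16 16 16 15 15 15 15 16 16 16 16 16 16 15 15 16 16 15 15 15 16 15 16
204 16 16 16 16 16 16 16 15 16 15 15 16 16 16 15 16 16 15 15 16 15 15 16 16 16 16 16
```

The bore's rim spans u 269–293, v 167–193, so the centre is (281,180), at about (0.6315,0.0071). Tooth extent fits 51 mm. I grip it.

```bash
python3 -m jog '[[0,0,0,0.001,0.001,0.05,100],[0,0,0,0,0,0.05,100],[0,0,0,0,0,0.05,100],[0,0,0,0,0,0.04,100],[0,0,0,0,0,0.012,100],[0,0,0,0,0,0.004,100],[0,0,0,0,0,0,100],[0,0,0,0,0,0,100]]' 40;  python3 -m jog '[[0,0,0,0,0,0,48],[0,0,0,0,0,0,48],[0,0,0,0,0,0,48],[0,0,0,0,0,0,48],[0,0,0,0,0,0,48]]'
```

```text
time_s: 23.72
position: [0.6326, 0.006, -0.0172]
tool_rot: [[-1.0, -0.0, 0.002], [-0.0, 1.0, -0.0], [-0.002, -0.0, -1.0]]
ft_force: [0.7, -0.2, -0.7]
grip_width: 0.0856
gripper_force: 0.0
time_s: 24.35
position: [0.6322, 0.0062, -0.018]
tool_rot: [[-1.0, -0.0, 0.001], [-0.0, 1.0, 0.0], [-0.001, 0.0, -1.0]]
ft_force: [-1.6, 1.2, 5.7]
grip_width: 0.041
gripper_force: 3.2
```

It closed to the commanded 41 mm, so it slid over the disc: tips a few mm too high. I open, go 5 mm lower, and retry.

```bash
python3 -m jog '[[0,0,0,0,0,0,100],[0,0,0,0,0,0,100],[0,0,0,0,0,0,100],[0,0,0,0,0.0005,0.003,100],[0,0,0,0,0,0.0025,100],[0,0,0,0,0,0,100]]' 40; python3 - <<'E'
from h import *
d=grab("wrist");p=observe()["position"];print(p, proj(d,(.6315,.0071,.01)),proj(d,(p[0],p[1],.01)))
im=d["pixels"].astype(int).sum(2)
u,v=proj(d,(p[0],p[1],.01)).astype(int)
for r in range(v-45,v+60,5): print(r,' '.join('%2d'%(x//30) for x in im[r,u-80:u+81:5]))
E
```

```text
time_s: 25.1
position: [0.6317, 0.0066, -0.0245]
tool_rot: [[-1.0, -0.0, -0.001], [-0.0, 1.0, 0.0], [0.001, 0.0, -1.0]]
ft_force: [-0.2, -0.0, -0.4]
grip_width: 0.0853
gripper_force: 0.0
[ 0.63181284  0.00656911 -0.02425628] [281.84270719 275.10130846] [280.7861046  275.65004645]
230  9  9  9 10 10  9  9  9  9  9  9  9  9  9  9 10  8  9  9  7  5 15 17 17 17 17 17 17 17 17 18 17 18
235  9  9  9  9  9  9  9  9  9  9  9  9  9  9 10  9  4  9  6  8 11  5  8  7 16 16 16 17 17 17 17 17 17
240  9  9  9  9  9  9  9 10  9  7  4  4  8  4  5  5  9 10  9  9  9  5  9  9 17 17 17 17 17 17 17 17 17
245 10  9  9  9 10  9  9  9  9  7  5  5  5  5  4  3  6  4  4  4  5  4  5  4  4 10  9  9  9  9 18 17 17
250  9  9  9  9  9  9  9  9  9 10  5  5  5  5  5  5  6  4  5  5  6  5  5  5  6  4  9  9  9  9  9 17 17
255  9  9  9  9  9  9  9  9  9  9  5  4  5  5 10  9  9  9  9 10  5  5  4  5  5 10  9  9 10 10  9 18 17
260  8  9  9  9  9  9  9  3  4  5  5  5  9  9  9 10  9  9 10  9  9  4  5  5  6  9  9  9  9 10  9 18 17
265 13  9  8  8  9  9  9  5  4  5  5  5 10  9  9  9 10  9 10 10  9 10  5  4  4  3  9  9 10 10 15 1
[... 643 characters left out ...]
6 16 17 17 11  8 11  8  9 10  6  4  4  5  9 10  9 17 17 18 17 17 17 17 17 17 17 17
305 16 16 16 16 16 16 16 17 17 17 12 10 12  8  8 10  9  9  9  9  9  8 17 17 17 17 17 17 16 17 17 17 17
310 16 16 16 16 16 17 17 17 17 17 17 16 16 16 17  9 10 11 16 17  9  8 16 16 16 16 17 17 17 17 17 17 17
315 15 16 16 16 16 16 16 17 16 17 17 17 17 16 17 11 10 17 16 16 16 16 16 16 17 16 16 17 17 17 17 17 17
320 16 16 17 16 16 17 17 16 17 17 17 16 16 16 16 16 16 16 16 16 16 16 17 16 17 16 17 17 17 17 17 17 17
325 16 16 16 17 16 16 16 17 17 17 16 16 17 16 16 16 16 16 16 16 16 16 17 17 17 17 17 17 17 17 18 17 17
330 16 16 16 16 16 16 16 16 17 16 17 17 17 16 16 16 16 17 16 17 17 17 17 17 17 17 17 17 17 17 17 18 17
```

The sprocket is still centred (bore about u 258–308, v 252–300). I close.

```bash
python3 -m jog '[[0,0,0,0,0.0007,0,50],[0,0,0,0,0,0,50],[0,0,0,0,0,0,50],[0,0,0,0,0,0,50],[0,0,0,0,0,0,50]]'
```

```text
time_s: 25.78
position: [0.6321, 0.0073, -0.0235]
tool_rot: [[-1.0, -0.0, 0.001], [-0.0, 1.0, -0.0], [-0.001, -0.0, -1.0]]
ft_force: [-1.0, 0.2, 6.0]
grip_width: 0.0479
gripper_force: 40.9
```

```bash
python3 -m jog '[[0,0,0,0,0,-0.02,50],[0,0,0,0,0,-0.05,50],[0,0,0,0,0,-0.054,50],[0,0,0,0.0017,0.042,0,50],[0,0,0,0.0017,0.042,0,50],[0,0,0,0.0017,0.042,0,50],[0,0,0,0.0017,0.042,0,50],[0,0,0,0.0017,0.042,0,50],[0,0,0,0,0,0,50],[0,0,0,0,0,0,50]]'; python3 -m jog '[[0,0,0,0,0,0,50],[0,0,0,0,0,0,50]]'; python3 - <<'E'
from h import *
d=grab("wrist");p=observe()["position"];print(p,observe()["gripper_force"])
c=p+[.0,0,.0335]; g=proj(d,c); print('exp bore',g,'hub',proj(d,(.6246,.2175,.074)))
im=d["pixels"].astype(int)
m=((im.sum(2)>330)|(im[:,:,0]-im[:,:,2]>40)).astype(np.uint8); n,l,st,ce=cv2.connectedComponentsWithStats(m)
k=l[int(g[1])-3,int(g[0])]; print(k,st[k],ce[k]); v0=st[k][1]; u0=st[k][0]+st[k][2]/2
print(ray(d,u0-.5,v0-.4,c[2])+[.0145,0,0]-p)
E
```

```text
time_s: 27.02
position: [0.6233, 0.2167, 0.0996]
tool_rot: [[-1.0, -0.0, -0.0], [-0.0, 1.0, -0.0], [0.0, -0.0, -1.0]]
ft_force: [-0.2, 0.3, -0.4]
grip_width: 0.0483
gripper_force: 41.6
time_s: 27.28
position: [0.6235, 0.2163, 0.1]
tool_rot: [[-1.0, 0.001, -0.0], [0.001, 1.0, -0.0], [0.0, -0.0, -1.0]]
ft_force: [-0.3, 0.8, -0.8]
grip_width: 0.0479
gripper_force: 41.6
[0.62351046 0.21646922 0.09995223] 41.64231151342392
exp bore [281.16201141 274.47076328] hub [282.28264068 231.20198914]
111 [ 253  250   55   40 1649] [279.92116434 269.55245603]
[ 0.00063876 -0.00057133  0.0335    ]
```

```bash
python3 -m jog '[[0,0,0,0.0002,0.0013,0.02,50],[0,0,0,0,0,0.017,50],[0,0,0,0,0,0.008,50],[0,0,0,0,0,0.005,50],[0,0,0,0,0,0.005,50],[0,0,0,0,0,0,50],[0,0,0,0,0,0,50]]'; python3 -m jog '[[0,0,0,0,0,0.004,50],[0,0,0,0,0,0.004,50],[0,0,0,0,0,0,50],[0,0,0,0,0,0,50]]'; python3 -m jog '[[0,0,0,0,0,0.0015,50],[0,0,0,0,0,0,50],[0,0,0,0,0,0,50]]';python3 -m jog '[[0,0,0,0,0,0.001,50],[0,0,0,0,0,0,50],[0,0,0,0,0,0,50]]'
```

```text
time_s: 28.2
position: [0.6233, 0.2186, 0.0453]
tool_rot: [[-1.0, -0.0, 0.001], [-0.0, 1.0, 0.0], [-0.001, 0.0, -1.0]]
ft_force: [-0.2, 0.8, -0.6]
grip_width: 0.0481
gripper_force: 41.6
time_s: 28.7
position: [0.6232, 0.2186, 0.037]
tool_rot: [[-1.0, -0.0, 0.0], [-0.0, 1.0, 0.0], [-0.0, 0.0, -1.0]]
ft_force: [0.0, 0.3, -1.2]
grip_width: 0.0477
gripper_force: 41.6
time_s: 29.08
position: [0.6232, 0.2186, 0.0355]
tool_rot: [[-1.0, -0.0, 0.0], [-0.0, 1.0, 0.0], [-0.0, 0.0, -1.0]]
ft_force: [-0.5, -0.3, -0.7]
grip_width: 0.0481
gripper_force: 41.6
time_s: 29.45
position: [0.6232, 0.2186, 0.0346]
tool_rot: [[-1.0, -0.0, 0.0], [-0.0, 1.0, 0.0], [-0.0, 0.0, -1.0]]
ft_force: [-0.3, 0.5, 0.9]
grip_width: 0.0481
gripper_force: 41.8
```

```bash
python3 -m jog '[[0,0,0,0,-0.0006,0.001,50],[0,0,0,0,0,0,50],[0,0,0,0,0,0,50]]'; python3 -m jog '[[0,0,0,0,0,-0.001,50],[0,0,0,0,0,0,60],[0,0,0,0,0,0,100],[0,0,0,0,0,0,100],[0,0,0,0,0,0,100],[0,0,0,0,0,-0.02,100],[0,0,0,0,0,-0.05,100],[0,0,0,0,0,-0.05,100],[0,0,0,0,0,-0.035,100]]';python3 -m jog '[[0,0,0,-0.0012,-0.0523,0,100],[0,0,0,-0.0012,-0.0523,0,100],[0,0,0,-0.0012,-0.0523,0,100],[0,0,0,-0.0012,-0.0523,0,100],[0,0,0,-0.0012,-0.0523,0,100],[0,0,0,-0.0012,-0.0523,0,100],[0,0,0,-0.0012,-0.0523,0,100],[0,0,0,-0.0012,-0.0523,0,100],[0,0,0,0,0,0,100],[0,0,0,0,0,0,100]]'; python3 -m jog '[[0,0,0,0,0,0,100],[0,0,0,0,0,0,100]]'; python3 - <<'E'
from h import *
d=grab("wrist");p=observe()["position"];print(p)
g=proj(d,(.633,-.200,.018));print(g)
for t in(30,45,60):
  f=lambda p:(p[:,:,0]-p[:,:,2])>t; print(t,blob(d,*g,30,.018,f),blob(d,*g,30,.018,f,kind='c'))
u,v=g.astype(int);q=d["pixels"].astype(int);im=q[:,:,0]
for r in range(v-24,v+25,2): print(r,' '.join('%2d'%(x//10) for x in im[r,u-26:u+28:2]))
E
```

```text
time_s: 29.82
position: [0.6233, 0.2186, 0.0345]
tool_rot: [[-1.0, -0.001, 0.001], [-0.001, 1.0, 0.001], [-0.001, 0.001, -1.0]]
ft_force: [-1.7, 2.1, 5.9]
grip_width: 0.0481
gripper_force: 42.4
time_s: 30.95
position: [0.6234, 0.218, 0.1921]
tool_rot: [[-1.0, -0.0, 0.003], [-0.0, 1.0, 0.0], [-0.003, 0.0, -1.0]]
ft_force: [0.2, -0.0, -0.3]
grip_width: 0.0852
gripper_force: 0.0
time_s: 32.2
position: [0.6328, -0.1999, 0.1893]
tool_rot: [[-1.0, -0.0, -0.0], [-0.0, 1.0, 0.0], [0.0, 0.0, -1.0]]
ft_force: [-0.4, 0.9, -0.5]
grip_width: 0.0857
gripper_force: 0.0
time_s: 32.45
position: [0.633, -0.1993, 0.1897]
tool_rot: [[-1.0, -0.002, 0.0], [-0.002, 1.0, -0.0], [-0.0, -0.0, -1.0]]
ft_force: [-0.5, -0.2, -0.1]
grip_width: 0.0856
gripper_force: 0.0
[ 0.63302784 -0.19950327  0.18962777]
[279.6564749 181.9075511]
30 (array([277.2, 179. ]), 16.7, array([ 0.6296, -0.2029,  0.018 ])) (array([277. , 178.9]), 16.7, array([ 0.6294, -0.2031,  0.018 ]))
45 (array([277.2, 179.1]), 16.5, array([ 0.6296, -0.2028,  0.018 ])) (array([276.8, 179. ]), 16.5, array([ 0.6295, -0.2033,  0.018 ]))
60 (array([277.2
[... 1543 characters left out ...]
15 15 15 15 15 15 15
191 16 15 16 16 16 16  8 19 22 22 22 22 22 22 22 22 22 22 16 15 15 15 15 15 14 15 14
193 15 16 15 15 16 16 15 14 18 22 22 22 22 22 22 22 20 14 15 15 16 15 15 15 14 15 15
195 15 16 15 16 16 15 15 15 15 15 15 20 21 20 17 14 15 15 15 15 15 15 15 15 14 14 15
197 16 15 16 16 16 15 15 15 15 15 15 15 15 15 16 16 16 15 16 15 16 15 15 15 15 14 14
199 15 16 15 16 16 15 15 15 15 15 15 15 15 16 16 16 16 16 15 16 16 15 15 15 15 15 15
201 16 15 15 16 15 15 15 15 15 15 15 15 16 16 16 16 17 16 16 16 15 15 15 15 16 15 15
203 16 16 16 16 16 15 16 15 15 15 16 15 16 16 16 16 16 16 16 15 15 15 15 16 15 15 16
205 16 16 16 16 16 16 16 15 15 16 15 16 16 16 15 16 16 16 15 16 15 15 15 16 15 15 16
```

The cap's top face is centred at (277.7,180.5), and its spanner holes at (284.5,175) and (271,185.6) agree. That gives about (0.6315,-0.2023). I grip it.

```bash
python3 -m jog '[[0,0,0,0.001,-0.0029,0.05,100],[0,0,0,0,0,0.05,100],[0,0,0,0,0,0.05,100],[0,0,0,0,0,0.04,100],[0,0,0,0,0,0.0156,100],[0,0,0,0,0,0,100],[0,0,0,0,0,0,100]]' 40;  python3 -m jog '[[0,0,0,0,0,0,30],[0,0,0,0,0,0,30],[0,0,0,0,0,0,30],[0,0,0,0,0,0,30],[0,0,0,0,0,0,30]]'
```

```text
time_s: 33.38
position: [0.6329, -0.2037, -0.0142]
tool_rot: [[-1.0, -0.001, 0.003], [-0.001, 1.0, -0.001], [-0.003, -0.001, -1.0]]
ft_force: [0.0, 1.0, -0.3]
grip_width: 0.0855
gripper_force: 0.0
time_s: 34.0
position: [0.632, -0.2034, -0.0154]
tool_rot: [[-1.0, -0.0, 0.001], [-0.0, 1.0, -0.0], [-0.001, -0.0, -1.0]]
ft_force: [-0.8, 0.3, 6.9]
grip_width: 0.0349
gripper_force: 39.5
```

```bash
python3 -m jog '[[0,0,0,0,0,-0.02,30],[0,0,0,0,0,-0.05,30],[0,0,0,0,0,-0.046,30]]'; python3 -m jog '[[0,0,0,0.0011,0.0526,0,30],[0,0,0,0.0011,0.0526,0,30],[0,0,0,0.0011,0.0526,0,30],[0,0,0,0.0011,0.0526,0,30],[0,0,0,0.0011,0.0526,0,30],[0,0,0,0.0011,0.0526,0,30],[0,0,0,0.0011,0.0526,0,30],[0,0,0,0.0011,0.0526,0,30],[0,0,0,0,0,0,30],[0,0,0,0,0,0,30]]';  python3 -m jog '[[0,0,0,0,0,0,30],[0,0,0,0,0,0,30],[0,0,0,0,0,0,30]]'; python3 - <<'E'
from h import *
d=grab("wrist");p=observe()["position"];print(p)
c=p+[.0,0,.0154+.018]; g=proj(d,c); print('exp',g)
q=d["pixels"].astype(int); m=((q[:,:,0]-q[:,:,2])>35).astype(np.uint8); n,l,st,ce=cv2.connectedComponentsWithStats(m)
k=l[int(g[1])+8,int(g[0])]; s=st[k]; print(s,ce[k])
print('centre off',ray(d,s[0]+s[2]/2-.5,s[1]+s[3]-.6,c[2])-[.0185,0,0]-p, ray(d,s[0]+s[2]/2-.5,s[1]+s[3]/2-.5,c[2])-p)
E
```

```text
time_s: 34.38
position: [0.6317, -0.2033, 0.101]
tool_rot: [[-1.0, -0.0, -0.0], [-0.0, 1.0, 0.0], [0.0, 0.0, -1.0]]
ft_force: [1.1, -0.8, -0.8]
grip_width: 0.0351
gripper_force: 40.0
time_s: 35.62
position: [0.6228, 0.2171, 0.0996]
tool_rot: [[-1.0, -0.0, -0.0], [-0.0, 1.0, -0.0], [0.0, -0.0, -1.0]]
ft_force: [0.3, -0.0, -0.4]
grip_width: 0.0345
gripper_force: 40.1
time_s: 36.0
position: [0.6231, 0.2168, 0.0999]
tool_rot: [[-1.0, 0.001, 0.0], [0.001, 1.0, -0.0], [-0.0, -0.0, -1.0]]
ft_force: [-0.2, 0.3, -1.0]
grip_width: 0.0347
gripper_force: 40.1
[0.62304822 0.21700959 0.09987613]
exp [281.18796452 274.3662649 ]
[ 220  143  127  161 7827] [280.71802734 228.42481155]
centre off [-0.00126199  0.00095635  0.0334    ] [-0.02781098  0.00085436  0.0334    ]
```

```bash
python3 -m jog '[[0,0,0,-0.0006,0,0.02,30],[0,0,0,0,0,0.015,30],[0,0,0,0,0,0.006,30],[0,0,0,0,0,0.003,30],[0,0,0,0,0,0,30],[0,0,0,0,0,0,30]]'; python3 -m jog '[[0,0,0,0,0,0.002,30],[0,0,0,0,0,0,30],[0,0,0,0,0,0,30]]';python3 -m jog '[[0,0,0,0,0,0.0015,30],[0,0,0,0,0,0,30],[0,0,0,0,0,0,30]]';python3 -m jog '[[0,0,0,0,0,0.001,30],[0,0,0,0,0,0,30],[0,0,0,0,0,0,30]]'
```

```text
time_s: 36.8
position: [0.6238, 0.2175, 0.0564]
tool_rot: [[-1.0, -0.0, 0.001], [-0.0, 1.0, 0.0], [-0.001, 0.0, -1.0]]
ft_force: [0.6, -0.5, -1.0]
grip_width: 0.0347
gripper_force: 40.1
time_s: 37.17
position: [0.6235, 0.2175, 0.0539]
tool_rot: [[-1.0, -0.0, 0.0], [-0.0, 1.0, 0.0], [-0.0, 0.0, -1.0]]
ft_force: [0.4, -0.2, -1.1]
grip_width: 0.0347
gripper_force: 40.1
time_s: 37.55
position: [0.6237, 0.2175, 0.0526]
tool_rot: [[-1.0, -0.0, 0.001], [-0.0, 1.0, 0.0], [-0.001, 0.0, -1.0]]
ft_force: [-0.3, 0.2, 3.1]
grip_width: 0.0345
gripper_force: 40.4
time_s: 37.92
position: [0.6239, 0.2175, 0.0525]
tool_rot: [[-1.0, -0.0, 0.001], [-0.0, 1.0, 0.0], [-0.001, 0.0, -1.0]]
ft_force: [-2.7, -1.4, 8.3]
grip_width: 0.0348
gripper_force: 41.0
```

Contact came at exactly the expected height (0.0526). I release, rise, back off and check with the last picture.

```bash
python3 -m jog '[[0,0,0,0,0,-0.001,30],[0,0,0,0,0,0,60],[0,0,0,0,0,0,100],[0,0,0,0,0,0,100],[0,0,0,0,0,0,100],[0,0,0,0,0,-0.02,100],[0,0,0,0,0,-0.05,100],[0,0,0,0,0,-0.05,100],[0,0,0,0.04,-0.03,-0.02,100],[0,0,0,0.04,-0.03,0,100]]'; python3 -m jog '[[0,0,0,0.03,-0.03,0,100],[0,0,0,0.03,-0.03,0,100],[0,0,0,0,0,0,100],[0,0,0,0,0,0,100],[0,0,0,0,0,0,100]]'; python3 - <<'E'
from h import *
d=grab("wrist");e=grab("scene");t=grab("top")
o=[]
for x,z in((e,.05),(t,.05)):
  u,v=proj(x,(.6246,.2175,z)).astype(int); o.append(cv2.resize(x["pixels"][v-33:v+33,u-33:u+33],(400,400),interpolation=cv2.INTER_CUBIC)); print(proj(x,(.6246,.2175,.086)),(u-33,v-33))
cv2.imwrite('pics/fin.png',np.hstack(o)[:,:,::-1])
E
```

```text
time_s: 39.17
position: [0.5432, 0.1569, 0.1939]
tool_rot: [[-1.0, -0.001, 0.004], [-0.001, 1.0, 0.0], [-0.004, 0.0, -1.0]]
ft_force: [1.4, -0.8, -0.0]
grip_width: 0.0856
gripper_force: 0.0
time_s: 39.8
position: [0.4842, 0.098, 0.1922]
tool_rot: [[-1.0, -0.001, 0.0], [-0.001, 1.0, 0.0], [-0.0, 0.0, -1.0]]
ft_force: [-0.6, 0.4, 0.2]
grip_width: 0.0858
gripper_force: 0.0
[321.99123831 283.54330269] (np.int64(287), np.int64(258))
[191.0695154  160.62068604] (np.int64(160), np.int64(130))
```

View pics/fin.png

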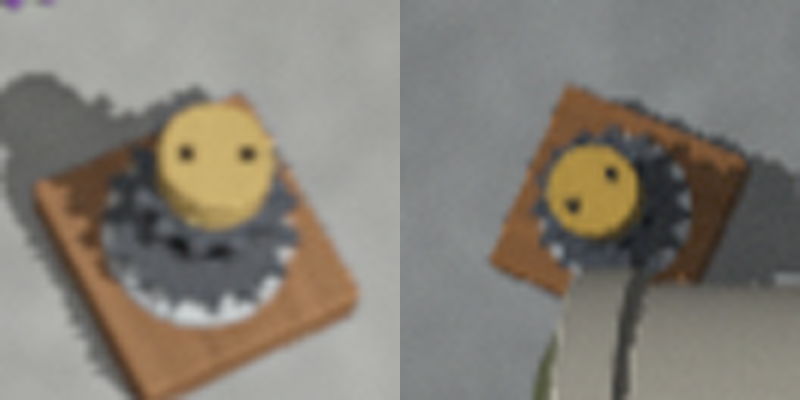

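The final picture shows the full stack. The cap is level at (215,155), image (322.5,283.6), against (322.0,283.5) predicted for z = 0.086. I hand in.

```bash
python3 -c "
from rig import job
print(job.close_job())"
```

```text
the job is handed in; nothing more can be done
None
```

The large sprocket, spacer, small sprocket and end cap are stacked on the hub in order; each met contact within about 1 mm of its proper height. I handed the job in at about 40 s of the 102 s allowed; no verdict was returned.

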